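# Pack the reference bearings into their fitted case

## Robot

A 6-joint arm with a two-finger parallel gripper is mounted at the origin on a cart in front of the work surface, level with it; the furniture and walls round the work are solid. World frame = base frame: x ahead of the robot, y to its left, z up, the work surface at z = 0. Lengths are in mm, angles in rad, forces in N, time in s.
With the tool pointing down it reaches from about 300 to 775 mm from the base axis. Payload 14.6 kg.
Tool frame: the origin (TCP) lies on the centre line of the jaws, within the pads' length; the fingertips stand 8 mm ahead of it and the grasp point (between the pads) lies 11 mm behind it; z points along the fingers, y is the line along which they close (so a half turn about z gives the same grasp; the last joint's range is limited). The gripper opens to 94 mm and grips with 3 to 60 N. Pads are 16 mm wide; open, the fingers measure 119 mm over their backs; the gripper's body (75 mm by 177 mm) begins 78 mm behind the grasp point.
Start: joints at [-0.067, 0.3, 1.521, -0, 1.321, -0.067], TCP at [549.99, -0.002, 213.446] pointing down, gripper open.
Joint ranges: [-3.03, 3.03], [-0.79, 2.21], [0.23, 2.52], [-1.04, 4.18], [0, 3.07], [-2.55, 2.55]. Speed limits (rad/s): [2.22, 2.22, 2.57, 3.14, 3.14, 3.14].

## Interface

Orientations are given as [roll, pitch, yaw] about the fixed x, y, z axes, in that order (R = Rz(yaw) Ry(pitch) Rx(roll)).
In Python, from cell import manip gives the robot as it stands.
- The arm moves only by the tool jog_arm, never from a script. Its argument "rows" is one flat list of numbers, 7 for each row, row after row: the shift along the world's x, y, z in cm, then the turn, a rotation vector about the world's x, y, z in rad, then the closure, from 0 (fully open) to 1 (shut). In form: [dx, dy, dz, rx, ry, rz, fingers, dx, dy, dz, rx, ry, rz, fingers, ...]. A call has 1 to 20 rows; each row shifts and turns the commanded pose from where the row before left it; what a row does not reach is not made up. A row lasts 1/12 s, in which the tool goes at most 41.7 mm and 7.16 degrees, less where a joint would pass 70% of its speed; a pose out of reach is approached as far as the arm can. A call with a gripper value outside its range is refused whole. The fingers move at their own pace and stop on an object; "newtons" is the grip in N (left out, the last holds). Time passes only in rows, so rows that do not move let the fingers close. It gives the time, the measured TCP pose, the force, the opening and the grip force at its end, in the units of the state.
- manip.read_state(): the state, without advancing time (a new reading comes with each control period).
- manip.camera(name): name is "scene" or "side" or "wrist"; returns (picture, depth): 400x640x3 uint8, blue, green, red; 400x640 float32, mm along the optical axis (not along the pixel's ray), 0 where there is no reading.
- manip.camera_model(name): a dict with "K" (3x3 intrinsics, pixels), "R" (3x3) and "t" (3): a world point X has camera coordinates R X + t. Camera axes: x right, y down, z forward; pixel columns grow to the right and rows downward; lengths in mm; the calibration is good to about 2 mm. A picture is of the moment at which its call begins: read the wrist's pose just before it. camera_model takes no time and is no camera call; for the wrist camera it gives the pose at the moment of the call.
- manip.sign_off(): hands the job in; it is judged then, once.
The state is a dict: "clock": time; "joints": joint angles; "qd": joint speeds; "effort": joint torques, N m; "eef_pos": TCP position; "eef_rot": TCP orientation; "wrist_force": force on the tool from outside, world axes, zero at the start; "moment": the same for the moment, N m; "finger_gap": finger opening in mm; "finger_force": force on a finger pad.
Only numpy, scipy, OpenCV 4.12 (cv2) and the standard library are available. Lean on these libraries where they do the work, as an engineer would, in place of code of your own. Each camera call takes 0.05 s, during which the arm holds its last target. There are 200 camera calls.

## Task

The play measurements are finished: put the reference set away in the open wooden case. Lay each of the three ball bearings and the blue carton flat, fully home in the foam recess made for its size and shape, and then close the lid.

Things in the scene. Friction and masses are not known exactly. Their poses are not given: they have to be found in the camera images.
- bearing_small: The smallest steel ball bearing, a ring lying flat, outside diameter 35 mm, 11 mm thick, 45 g. Origin: centre of its underside; z up.
- bearing_medium: The middle-sized steel ball bearing, lying flat, outside diameter 47 mm, 14 mm thick, about 0.1 kg. Origin: centre of its underside; z up.
- bearing_large: The largest of the three loose steel ball bearings, lying flat, outside diameter 62 mm, 16 mm thick, 0.2 kg. Origin: centre of its underside; z up.
- carton: Small blue cardboard bearing carton (a boxed spare), 52 x 52 mm, 18 mm high, 60 g. Origin: centre of its underside; x and y along its sides, z up.
- insert_small: Dark grey foam insert with a yellow-floored round recess 44 mm across, 5 mm deep, for the small bearing. All four inserts are fixed blocks 116 (x) by 82 (y) by 12 mm high that lie side by side in the case in any order. Origin: centre of the underside, 4 mm above the table; x points to the hinge side of the case, z up. Foam top 12 mm above the origin, recess floor 7 mm above it.
- insert_medium: Foam insert as above with a round recess 55 mm across, 7 mm deep (floor 5 mm above the origin), for the medium bearing.
- insert_large: Foam insert as above with a round recess 70 mm across, 8 mm deep (floor 4 mm above the origin), for the large bearing.
- insert_square: Foam insert as above with a square recess 60 x 60 mm, sides along the insert's x and y, 9 mm deep (floor 3 mm above the origin), for the carton. Seated parts stand 6 to 9 mm proud of the foam, so let go with the fingertips just above the foam; fingers that open along the case's x (front to back) clear the neighbouring parts.
- case: Fixed low wooden case, 130 (x) by 344 mm (y) outside, walls 7 mm thick, rim 26.6 mm above the table, foam top 10.6 mm below the rim. Origin: centre of its underside, on the table; x points from the front (robot side) to the hinge, y along the row of inserts, z up. The lid's hinge axis runs along y at x = +65 mm, z = 26.6 mm.
- lid (a joint): Angle of the lid: 0 closed, about 1.6 to 1.85 open at the far side, just past upright, its edge 155 mm above the table. A wooden panel 130 mm from hinge to front edge, 344 mm wide, 8 mm thick, 0.3 kg, on a stiff hinge that stays where it is left (0.3 N m): push it over from behind with closed fingers, follow it round, and press it down onto the rim. Closed, its top is 35 mm above the table.
Things that resemble listed ones, but are neither listed nor needed, are in the scene too. There is more than one size of the carton; the one meant has the size given above.

How it is judged:
By the outcome, as a careful person would: the job done as asked, in the order asked, and still so for the second after the job is handed in, with the robot touching nothing.
It also fails if it takes over 117 s, if anything falls off the work surface, if the arm or the gripper's body presses on something with over 40 N, if the wrist force passes 120 N, or if a joint passes its speed limit or range.

## Working session

There is one attempt and no reset: what is moved stays moved. The work goes in short steps, Python scripts to look and compute and a tool call to move; the robot and the scene stay as the last step left them, time stands still between calls to the robot, and variables do not carry over. Pictures are saved under pics/ and viewed, at most 14 in all, crops included, and the job is handed in when it is done.

Besides the shell and the picture viewer there is one more tool, called after "Call:" as a command line: name --argument value ..., lists and objects as JSON in quotes. jog_arm: Moves the arm, as the interface text tells. Its arguments: {"type":"object","properties":{"rows":{"type":"array"},"newtons":{"type":"number"}},"required":["rows"]}

```bash
ls; mkdir -p pics; cat > h.py <<'E'
import numpy as np, cv2
from cell import manip
def grab(n):
    m=manip.camera_model(n); im,d=manip.camera(n)
    return im,d,{k:np.array(v) for k,v in m.items()}
def cloud(d,m):
    v,u=np.mgrid[:d.shape[0],:d.shape[1]]
    p=np.stack([(u-m['K'][0,2])/m['K'][0,0]*d,(v-m['K'][1,2])/m['K'][1,1]*d,d],-1)
    w=(p-m['t'])@m['R']; w[d==0]=np.nan
    return w
E
python3 - <<'E'
from h import *
for n in ['scene','side']:
    im,d,m=grab(n); cv2.imwrite(f'pics/{n}0.png',im); np.savez(f'{n}0.npz',im=im,d=d,**m)
    print(n,-m['R'].T@m['t'],m['K'][0,0])
s=manip.read_state();print(s)
E
```

```text
pics
scene [ 183.81836524 -506.00144686  696.668681  ] 368.2586222697066
side [ 58.3560229  824.28512589 640.30971584] 439.3503805973492
{'clock': 0.1, 'joints': array([-6.66263910e-02,  3.00461663e-01,  1.52149692e+00,  6.25277183e-07,
        1.32071549e+00, -6.66074177e-02]), 'qd': array([ 1.24780555e-05, -7.42073809e-05, -3.08708636e-03, -4.16994547e-04,
       -1.61188146e-04, -1.14242584e-03]), 'effort': array([ 1.84928511e-03, -5.32644153e+01, -3.53284299e+01,  7.10431044e-02,
        2.34944851e-02, -7.30603051e-05]), 'eef_pos': array([ 5.49776836e+02, -2.39841188e-03,  2.12927108e+02]), 'eef_rot': array([-3.14051368e+00, -7.25813719e-05,  1.57077716e+00]), 'wrist_force': array([ 0.18172258, -0.09891853,  0.02232847]), 'moment': array([-0.01240794,  0.00751587,  0.01135228]), 'finger_force': 0.0, 'finger_gap': 94.36688058644994}
```

View pics/scene0.png

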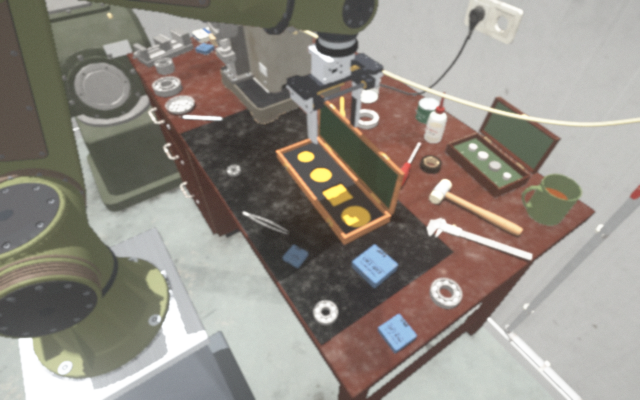

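View pics/side0.png

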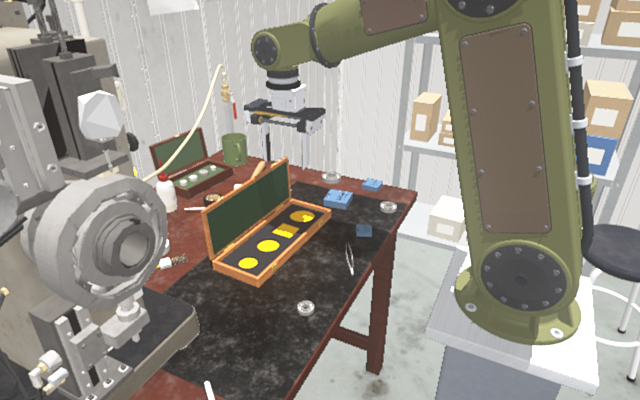

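Scene view: the open case is at about (335,190), with yellow recesses at (306,157), (320,175), (338,194, square) and (356,216). The bearing candidates are at (233,170), (326,311), (446,291), (367,118), (180,104), (166,86) and (432,162). The blue cartons are at (295,257), (375,265) and (397,331). Next I'll measure their sizes.

```bash
cat > meas.py <<'E'
from h import *
def load(n):
    z=np.load(n+'0.npz'); return z['im'],z['d'],{k:z[k] for k in('K','R','t')}
for n in ['scene','side']:
    im,d,m=load(n); w=cloud(d,m); hsv=cv2.cvtColor(im,cv2.COLOR_BGR2HSV)
    z=w[...,2]
    inb=(w[...,0]>150)&(w[...,0]<1000)&(abs(w[...,1])<700)&(z>-20)
    for nm,mask in [('blue',(hsv[...,0]>98)&(hsv[...,0]<118)&(hsv[...,1]>90)&(z<60)),
                    ('yellow',(hsv[...,0]>20)&(hsv[...,0]<33)&(hsv[...,1]>150)&(z<60)),
                    ('raised',(z>6)&(z<30))]:
        k,lab,st,c=cv2.connectedComponentsWithStats((mask&inb).astype(np.uint8))
        for i in range(1,k):
            if st[i,4]<60: continue
            p=w[lab==i]; r=cv2.minAreaRect(p[:,:2].astype(np.float32))
            print(n,nm,'px',c[i].round().astype(int),'n',st[i,4],'rect c',np.round(r[0],1),'size',np.round(r[1],1),'ang',round(r[2],1),'z',np.round(np.percentile(p[:,2],[5,50,95]),1))
    g=(w[...,0]>300)&(w[...,0]<600)&(abs(w[...,1])<200)&(abs(z)<6)
    print('table z',np.nanmedian(z[g]))
E
python3 meas.py
```

```text
scene yellow px [340 197] n 140 rect c [564.6 -16.4] size [58.4 28.9] ang 3.4 z [4.7 6.5 8. ]
scene yellow px [356 216] n 268 rect c [557.4 -85.3] size [57.2 65.4] ang 87.3 z [5.8 7.6 9.7]
scene raised px [262 109] n 331 rect c [550.6 475.4] size [120.2 316.6] ang 26.0 z [ 8.4 21.8 29. ]
scene raised px [170  89] n 167 rect c [367.8 685.2] size [79.3 29. ] ang 0.2 z [ 7.2 18.2 23.5]
scene raised px [369  97] n 104 rect c [898.5 279.5] size [19.3 58.7] ang 75.3 z [ 7.7 18.5 28.9]
scene raised px [180 103] n 178 rect c [368.7 593.5] size [91.2 86.2] ang 49.4 z [ 6.6 11.  14.9]
scene raised px [369 118] n 205 rect c [824.3 196.7] size [77.7 56.7] ang 48.7 z [ 7.6 15.6 18.5]
scene raised px [422 116] n 87 rect c [961.5 111.5] size [13.4 47.6] ang 6.4 z [ 7.5 19.6 29.8]
scene raised px [433 137] n 107 rect c [920.1  20.2] size [24.  48.2] ang 36.1 z [ 7.6 18.3 28.6]
scene raised px [334 189] n 5413 rect c [563.8  34. ] size [347.  137.2] ang 87.0 z [ 7.  15.1 26.3]
scene raised px [488 163] n 1307 rect c [ 964.4 -138.3] size [188.6  86.6] ang 84.9 z [16.1 18.7 29. ]
scene raised px [408 1
[... 2479 characters left out ...]
 raised px [171 206] n 79 rect c [909.4  35.9] size [34.4 12.1] ang 72.2 z [ 8.2 18.1 29. ]
side raised px [389 206] n 126 rect c [ 358.5 -247.6] size [43.  50.5] ang 18.5 z [ 7.2 11.2 14.1]
side raised px [364 230] n 156 rect c [ 378.1 -100.6] size [39.3 44.2] ang 22.2 z [ 7.5 12.  14. ]
side raised px [165 262] n 76 rect c [747.4 234.1] size [27.2 32.7] ang 23.2 z [ 6.3  7.6 10.4]
side raised px [306 307] n 154 rect c [379.5 223.5] size [32.9 36. ] ang 28.4 z [ 6.2  9.  11.4]
side raised px [166 359] n 575 rect c [532.2 460.1] size [  9.7 191.7] ang 2.1 z [ 9.4 23.  29.3]
side raised px [209 391] n 77 rect c [435.4 469.9] size [ 9.9 41.4] ang 52.0 z [6.1 7.1 9.1]
table z 0.9737175021037103
```

Sizes pick out the targets. Small is at scene px (234,170), 34 mm. Medium is at (325,312), 45 mm. Large is at (446,292), 61 mm. The carton is at (397,333), 53 mm and 17–18 mm high. The cartons at (295,255), 41 mm, and (375,265), 71 mm, are decoys. The rings at (369,118), (431,163) and (180,103) are out of reach or the wrong size. I'll confirm this in one crop and measure the lid and case.

```bash
python3 - <<'E'
from meas import load
from h import *
im,d,m=load('scene')
a=cv2.resize(im[225:365,270:480],None,fx=3,fy=3,interpolation=cv2.INTER_CUBIC)
cv2.imwrite('pics/crop1.png',a)
im,d,m=load('scene');w=cloud(d,m)
im2,d2,m2=load('side');w2=cloud(d2,m2)
for n,ww,i in(('scene',w,im),('side',w2,im2)):
    hsv=cv2.cvtColor(i,cv2.COLOR_BGR2HSV)
    s=(ww[...,2]>40)&(ww[...,2]<152)&(ww[...,0]>590)&(ww[...,0]<720)&(ww[...,1]>-120)&(ww[...,1]<180)&(hsv[...,0]>45)&(hsv[...,0]<95)
    p=ww[s];
    if len(p)<50: print(len(p));continue
    A=np.c_[p[:,1:],np.ones(len(p))]; 
    for _ in range(5):
        c=np.linalg.lstsq(A,p[:,0],rcond=None)[0]; r=abs(A@c-p[:,0]); k=r<np.percentile(r,90); A=A[k];p=p[k]
    print(n,len(p),'x=a*y+b*z+c',c,'lid angle',np.pi/2+np.arctan(c[1]),'yaw',-np.arctan(c[0]))
# case rim outline
for n,ww in(('scene',w),('side',w2)):
    s=(ww[...,2]>23)&(ww[...,2]<31)&(abs(ww[...,0]-565)<90)&(abs(ww[...,1]-34)<200)
    r=cv2.minAreaRect(ww[s][:,:2].astype(np.float32));print(n,'rim',s.sum(),r)
im,d,m=grab('wrist');cv2.imwrite('pics/wrist0.png',im);print('wrist cam',-m['R'].T@m['t'],m['R'],m['K'])
E
```

```text
scene yellow px [340 197] n 140 rect c [564.6 -16.4] size [58.4 28.9] ang 3.4 z [4.7 6.5 8. ]
scene yellow px [356 216] n 268 rect c [557.4 -85.3] size [57.2 65.4] ang 87.3 z [5.8 7.6 9.7]
scene raised px [262 109] n 331 rect c [550.6 475.4] size [120.2 316.6] ang 26.0 z [ 8.4 21.8 29. ]
scene raised px [170  89] n 167 rect c [367.8 685.2] size [79.3 29. ] ang 0.2 z [ 7.2 18.2 23.5]
scene raised px [369  97] n 104 rect c [898.5 279.5] size [19.3 58.7] ang 75.3 z [ 7.7 18.5 28.9]
scene raised px [180 103] n 178 rect c [368.7 593.5] size [91.2 86.2] ang 49.4 z [ 6.6 11.  14.9]
scene raised px [369 118] n 205 rect c [824.3 196.7] size [77.7 56.7] ang 48.7 z [ 7.6 15.6 18.5]
scene raised px [422 116] n 87 rect c [961.5 111.5] size [13.4 47.6] ang 6.4 z [ 7.5 19.6 29.8]
scene raised px [433 137] n 107 rect c [920.1  20.2] size [24.  48.2] ang 36.1 z [ 7.6 18.3 28.6]
scene raised px [334 189] n 5413 rect c [563.8  34. ] size [347.  137.2] ang 87.0 z [ 7.  15.1 26.3]
scene raised px [488 163] n 1307 rect c [ 964.4 -138.3] size [188.6  86.6] ang 84.9 z [16.1 18.7 29. ]
scene raised px [408 1
[... 3283 characters left out ...]
0.050142399449819144
side 1649 x=a*y+b*z+c [5.20118460e-02 4.93252805e-02 6.23452521e+02] lid angle 1.6200816630804618 yaw -0.051965020615472764
scene rim 929 ((564.5716552734375, 33.78620910644531), (347.2636413574219, 137.2725372314453), 87.68447875976562)
side rim 833 ((561.7294311523438, 34.25152587890625), (348.5491638183594, 138.39044189453125), 86.6240234375)
wrist cam [549.91863623  70.2437508  383.0955148 ] [[ 9.99999461e-01  7.56305393e-04 -7.11153006e-04]
 [ 9.04866960e-04 -9.70777513e-01  2.39979586e-01]
 [-5.08873492e-04 -2.39980100e-01 -9.70777674e-01]] [[304.82800719   0.         317.12205799]
 [  0.         304.82800719 201.32014542]
 [  0.           0.           1.        ]]
```

View pics/crop1.png

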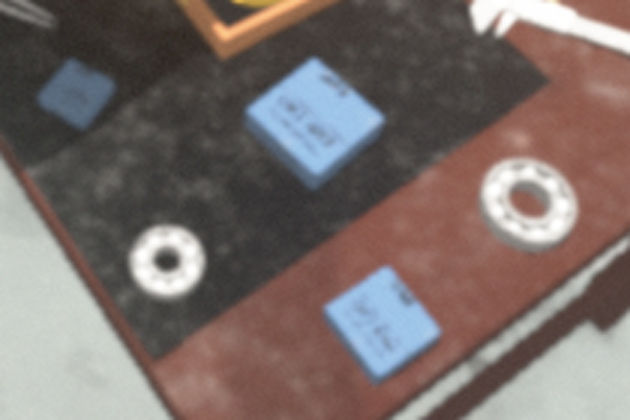

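View pics/wrist0.png

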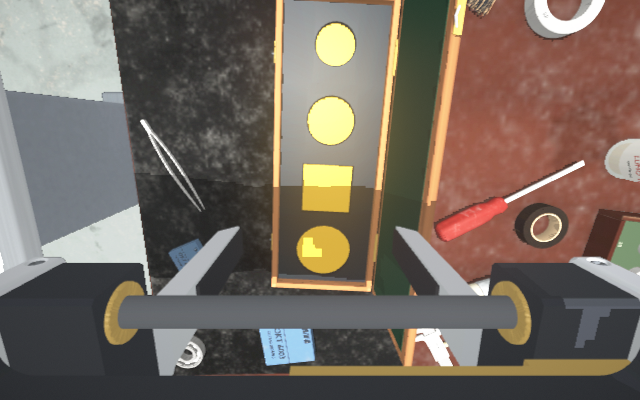

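The crop shows the medium bearing (168,260), the 52 mm carton (382,322) and the large bearing (528,203), with the big and small cartons as decoys at (315,120) and (77,95). The wrist view shows the four recesses in a row: small (335,45), medium (330,120), square (327,188) and large (323,250), with the lid at 1.62 rad on the right. The lid is too upright for the gripper body, so I'll nudge it further open first.

Call:
jog_arm --rows '[1.5,0,-2,0,0,0,1,1.5,0,-2,0,0,0,1,1,0,-2,0,0,0,1,0.5,0,-1.5,0,0,0,1,0,0,0,0,0,0,1,0,0,0,0,0,0,1,0.5,0,0,0,0,0,1,0.5,0,0,0,0,0,1,0.5,0,0,0,0,0,1,0.5,0,0,0,0,0,1,0.5,0,0,0,0,0,1,0.5,0,0,0,0,0,1,0.5,0,0,0,0,0,1,0.5,0,0,0,0,0,1,0.3,0,0,0,0,0,1,0,0,0,0,0,0,1]' --newtons 20

```text
clock: 1.48
eef_pos: [638.4, 0.0, 138.1]
eef_rot: [-3.141, -0.0, 1.571]
wrist_force: [-0.3, -0.5, -0.1]
finger_gap: 0.3
finger_force: 0.0
```

Call:
jog_arm --rows '[-3,0,0,0,0,0,0.5,-3,0,3,0,0,0,0.2,-3,0,4,0,0,0,0,-2,-2,4,0,0,0,0,0,-2,3,0,0,0,0,0,-2,0,0,0,0,0,0,0,0,0,0,0,0,0,0,0,0,0,0,0]'

```text
clock: 2.15
eef_pos: [536.5, -57.4, 265.2]
eef_rot: [3.141, -0.0, 1.569]
wrist_force: [0.2, 0.4, -1.0]
finger_gap: 50.6
finger_force: 0.0
```

```bash
cat > lid.py <<'E'
from h import *
def lid(n='side'):
    i,d,m=grab(n); ww=cloud(d,m); hsv=cv2.cvtColor(i,cv2.COLOR_BGR2HSV)
    s=(ww[...,2]>40)&(ww[...,2]<150)&(ww[...,0]>590)&(ww[...,0]<720)&(ww[...,1]>-120)&(ww[...,1]<180)&(hsv[...,0]>45)&(hsv[...,0]<95)
    p=ww[s]; A=np.c_[p[:,1:],np.ones(len(p))]
    for _ in range(5):
        c=np.linalg.lstsq(A,p[:,0],rcond=None)[0]; r=abs(A@c-p[:,0]); k=r<=np.percentile(r,90); A=A[k];p=p[k]
    print(n,len(p),c,'lid angle',np.pi/2+np.arctan(c[1]))
E
python3 - <<'E'
from lid import *
lid()
im,d,m=grab('wrist');cv2.imwrite('pics/w1.png',im)
w=cloud(d,m);hsv=cv2.cvtColor(im,cv2.COLOR_BGR2HSV)
t=(w[...,0]>400)&(w[...,0]<480)&(abs(w[...,1])<60)&(abs(w[...,2])<10);print('table z',np.nanmedian(w[t][:,2]))
mk=((hsv[...,0]>18)&(hsv[...,0]<35)&(hsv[...,1]>110)&(w[...,2]<22)&(w[...,2]>-3)).astype(np.uint8)
mk=cv2.morphologyEx(mk,cv2.MORPH_OPEN,np.ones((5,5)))
k,lab,st,c=cv2.connectedComponentsWithStats(mk)
for i in range(1,k):
    if st[i,4]<300: continue
    p=w[lab==i];r=cv2.minAreaRect(p[:,:2].astype(np.float32));print(c[i].round(),st[i,4],r,np.nanmedian(p[:,2]))
E
```

```text
side 1877 [5.11936904e-02 2.13837196e-01 6.19189186e+02] lid angle 1.7814607936399924
table z 0.9894141073268039
[331. 198.] 1804 ((557.2877807617188, -86.78825378417969), (70.30022430419922, 70.06060791015625), 42.95413589477539) 7.153414675096801
```

```bash
cat > rec.py <<'E'
from h import *
def rec():
    im,d,m=grab('wrist'); w=cloud(d,m);h=cv2.cvtColor(im,cv2.COLOR_BGR2HSV)
    mk=((h[...,0]>15)&(h[...,0]<38)&(h[...,1]>60)&(h[...,2]>90)&(w[...,2]<16)&(w[...,2]>0)&(abs(w[...,0]-563)<45)&(abs(w[...,1]-35)<170)).astype(np.uint8)
    mk=cv2.morphologyEx(mk,cv2.MORPH_OPEN,np.ones((5,5)))
    k,lab,st,c=cv2.connectedComponentsWithStats(mk)
    for i in range(1,k):
        if st[i,4]<200: continue
        p=w[lab==i];r=cv2.minAreaRect(p[:,:2].astype(np.float32));print(c[i].round(),st[i,4],np.round(r[0],1),np.round(r[1],1),round(r[2],1),np.nanmedian(p[:,2]))
E
python3 -c "from rec import *;rec()"
```

```text
[344.  11.] 758 [570.  151.4] [43.6 28.7] 0.4 10.556851258859455
[340.  76.] 1565 [565.2  76.8] [56.  54.4] 0.4 8.432422599108703
[336. 140.] 2102 [561.4  -5.4] [61.9 61.9] 86.7 6.373322085155189
[333. 197.] 1982 [557.4 -86.9] [70.6 78.5] 67.2 7.289488992943541
```

Call:
jog_arm --rows '[0,-4,1,0,0,0,0,0,-4,1,0,0,0,0,0,-4,0,0,0,0,0,0,-4,0,0,0,0,0,0,-4,0,0,0,0,0,0,-4,0,0,0,0,0,0,-4,0,0,0,0,0,0,-2,0,0,0,0,0,0,0,0,0,0,0,0,0,0,0,0,0,0,0]'

```text
clock: 3.13
eef_pos: [536.6, -357.0, 283.9]
eef_rot: [-3.14, -0.001, 1.57]
wrist_force: [0.1, -0.3, -0.0]
finger_gap: 93.6
finger_force: 0.0
```

```bash
cat > obj.py <<'E'
from h import *
def obj(z0=5,tag=None):
    print(manip.read_state()['eef_pos'].round(1),manip.read_state()['eef_rot'].round(3))
    im,d,m=grab('wrist'); w=cloud(d,m)
    if tag: cv2.imwrite(f'pics/{tag}.png',im)
    mk=((w[...,2]>z0)&(w[...,2]<28)).astype(np.uint8)
    mk=cv2.morphologyEx(mk,cv2.MORPH_OPEN,np.ones((3,3)))
    k,lab,st,c=cv2.connectedComponentsWithStats(mk)
    for i in range(1,k):
        if st[i,4]<150: continue
        p=w[lab==i];r=cv2.minAreaRect(p[:,:2].astype(np.float32))
        print(c[i].round(),st[i,4],np.round(r[0],1),np.round(r[1],1),round(r[2],1),'z95',np.nanpercentile(p[:,2],95).round(1))
E
python3 -c "from obj import *;obj(tag='w2')"
```

```text
[ 536.6 -357.   283.9] [-3.14e+00 -1.00e-03  1.57e+00]
[337.   4.] 887 [ 555.1 -136.2] [  6.5 129.5] 89.3 z95 26.7
[516.  78.] 3041 [ 820.2 -228.3] [ 67.6 220.7] 25.4 z95 26.3
[597.  49.] 1372 [ 914.5 -203.4] [ 68.8 139. ] 33.7 z95 26.7
[623.  45.] 2427 [ 943.5 -180. ] [97.  59.3] 84.7 z95 20.9
[296.  73.] 2993 [ 507.8 -219.1] [69.6 70.4] 6.9 z95 23.8
[191.  97.] 829 [ 362.2 -247.3] [45.9 46.7] 90.0 z95 14.0
[453.  95.] 349 [ 723.9 -242.7] [21.3 40. ] 29.5 z95 7.9
[478. 155.] 1209 [ 770.4 -327.7] [ 17.2 153.2] 29.0 z95 12.6
[587. 154.] 707 [ 924.5 -328.5] [79.1 35. ] 89.2 z95 27.1
[354. 170.] 1080 [ 589.1 -349.5] [61.  61.2] 48.7 z95 15.9
[259. 175.] 1324 [ 451.2 -356.8] [51.9 52.6] 88.9 z95 17.6
```

Recess centres: small ≈ (569.3,158.6), medium (565.2,76.8), square (561.4,-5.4), large (557.4,-86.9). Large bearing first.

Call:
jog_arm --rows '[2.65,0.35,-2,0,0,0,0,2.6,0.4,-3,0,0,0,0,0,0,-4,0,0,0,0,0,0,-4,0,0,0,0,0,0,-4,0,0,0,0,0,0,-4,0,0,0,0,0,0,-3,0,0,0,0,0,0,-2,0,0,0,0,0,0,-0.6,0,0,0,0,0,0,0,0,0,0,0,0,0,0,0,0,0,0.2,0,0,0,0,0,0,0.2]' --newtons 40

```text
clock: 4.18
eef_pos: [590.1, -349.5, 21.6]
eef_rot: [3.139, 0.002, 1.571]
wrist_force: [-0.2, 0.2, -0.3]
finger_gap: 83.9
finger_force: 0.0
```

Call:
jog_arm --rows '[0,0,0,0,0,0,0.2,0,0,0,0,0,0,0.2]'

```text
clock: 4.35
eef_pos: [589.5, -349.7, 20.7]
eef_rot: [3.14, 0.001, 1.571]
wrist_force: [-0.3, -0.7, -0.2]
finger_gap: 75.2
finger_force: 0.0
```

Call:
jog_arm --rows '[0,0,-0.3,0,0,0,0.25,0,0,0,0,0,0,0.4,0,0,0,0,0,0,0.6,0,0,0,0,0,0,0.8,0,0,0,0,0,0,0.8,0,0,0,0,0,0,0.8,0,0,0,0,0,0,0.8]'

```text
clock: 4.93
eef_pos: [588.9, -349.5, 16.1]
eef_rot: [-3.141, -0.0, 1.571]
wrist_force: [0.3, -0.3, -0.8]
finger_gap: 58.5
finger_force: 40.0
```

Call:
jog_arm --rows '[0,0,1,0,0,0,0.8,0,0,2,0,0,0,0.8,0,0,3,0,0,0,0.8,0,0,3,0,0,0,0.8,0,0,0,0,0,0,0.8,0,0,0,0,0,0,0.8]'

```text
clock: 5.43
eef_pos: [589.6, -349.9, 108.5]
eef_rot: [3.139, 0.002, 1.571]
wrist_force: [-0.2, -0.4, -3.6]
finger_gap: 58.5
finger_force: 40.0
```

```bash
python3 - <<'E'
from h import *
print(manip.read_state())
im,d,m=grab('wrist');w=cloud(d,m)
s=d[60:330,180:460]; print(manip.camera_model('wrist')['t'])
cv2.imwrite('pics/w3.png',im[100:370,150:490])
p=w[(w[...,2]>60)&(w[...,2]<100)]
p=p[(abs(p[:,0]-589)<28)&(abs(p[:,1]+349)<60)]
print(p.min(0),p.max(0),np.percentile(p[:,2],[5,50,95]))
E
```

```text
{'clock': 5.4333, 'joints': array([-5.88949557e-01,  6.91742215e-01,  1.19212536e+00,  4.56502485e-05,
        1.25424531e+00, -5.89028269e-01]), 'qd': array([-0.00176159,  0.04984925,  0.04464261,  0.00095934, -0.01743998,
        0.00013234]), 'effort': array([ 2.77902698e-02, -7.88243937e+01, -3.81639791e+01,  5.43961348e-02,
        3.40189654e-01,  1.19232627e-03]), 'eef_pos': array([ 589.64393425, -349.87375925,  108.5243185 ]), 'eef_rot': array([3.13867516e+00, 1.89708524e-03, 1.57085814e+00]), 'wrist_force': array([-0.1885214 , -0.4481809 , -3.55107636]), 'moment': array([-0.01220436,  0.02347454,  0.023898  ]), 'finger_force': 39.99900377355516, 'finger_gap': 58.484333972583016}
[-588.77793147 -337.76983682  201.03231358]
[ 562.88976658 -378.5822333    90.60261184] [ 616.08949364 -319.13966461   99.99649054] [92.09723968 96.52908381 99.67005003]
```

View pics/w3.png

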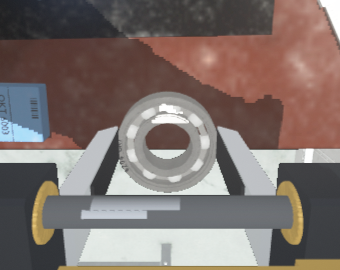

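The crop shows the large bearing held level between the pads, centred at about (168,140). I'm carrying it above its recess.

Call:
jog_arm --rows '[-0.4,2.2,0,0,0,0,0.8,-0.5,4,0,0,0,-0.01,0.8,-0.5,4,0,0,0,-0.01,0.8,-0.5,4,-1,0,0,-0.01,0.8,-0.5,4,-1,0,0,-0.01,0.8,-0.5,4,-1,0,0,-0.01,0.8,-0.3,4,0,0,0,0,0.8,0,0,0,0,0,0,0.8,0,0,0,0,0,0,0.8,0,0,0,0,0,0,0.8,0,0,0,0,0,0,0.8]'

```text
clock: 6.4
eef_pos: [556.8, -88.4, 75.7]
eef_rot: [-3.141, -0.0, 1.52]
wrist_force: [0.1, 0.9, -2.3]
finger_gap: 58.6
finger_force: 40.0
```

Call:
jog_arm --rows '[0,0,-1,0,0,0,0.8,0,0,-1,0,0,0,0.8,0,0,-0.5,0,0,0,0.8,0,0,-0.5,0,0,0,0.8,0,0,-0.5,0,0,0,0.8,0,0,0,0,0,0,0.8,0,0,0,0,0,0,0.8]'

```text
clock: 6.98
eef_pos: [557.0, -87.5, 41.0]
eef_rot: [-3.141, -0.0, 1.521]
wrist_force: [-0.2, 0.3, -2.8]
finger_gap: 58.7
finger_force: 40.0
```

Call:
jog_arm --rows '[0,0,-0.4,0,0,0,0.8,0,0,-0.4,0,0,0,0.8,0,0,-0.3,0,0,0,0.8,0,0,-0.3,0,0,0,0.8,0,0,0,0,0,0,0.8,0,0,0,0,0,0,0.8]'

```text
clock: 7.48
eef_pos: [557.0, -87.5, 27.1]
eef_rot: [-3.141, -0.0, 1.521]
wrist_force: [0.5, -0.5, -3.7]
finger_gap: 58.6
finger_force: 40.0
```

Call:
jog_arm --rows '[0,0,-0.15,0,0,0,0.8,0,0,0,0,0,0,0.8,0,0,0,0,0,0,0.3,0,0,0,0,0,0,0.2,0,0,0,0,0,0,0.2,0,0,0,0,0,0,0.2]'

```text
clock: 7.98
eef_pos: [557.2, -87.5, 26.0]
eef_rot: [3.141, 0.0, 1.521]
wrist_force: [-0.3, -1.1, 0.4]
finger_gap: 74.8
finger_force: 0.0
```

Call:
jog_arm --rows '[0,0,1,0,0,0,0.2,0,0,2,0,0,0,0.2,0,0,3,0,0,0,0.2,0,0,4,0,0,0,0.1,0,-3,4,0,0,0,0,-2,-4,2,0,0,0,0,-3,-4,0,0,0,0,0,0,0,0,0,0,0,0,0,0,0,0,0,0,0]'

```text
clock: 8.73
eef_pos: [514.3, -181.2, 177.3]
eef_rot: [3.14, 0.0, 1.518]
wrist_force: [0.4, 0.3, 0.5]
finger_gap: 93.8
finger_force: 0.0
```

```bash
python3 - <<'E'
from lid import *
lid()
from obj import *
obj(14,tag='w4')
E
```

```text
side 1890 [5.21280566e-02 2.12435758e-01 6.19269033e+02] lid angle 1.7801202529935662
[ 514.9 -180.1  176.8] [3.141 0.    1.519]
[355.  77.] 11189 [558.2 -65.1] [142.7 131.3] 87.2 z95 26.1
[567.  30.] 790 [766.1 -31.2] [47.5 23.2] 35.0 z95 24.8
[621.  54.] 1118 [826.3 -57.1] [36.2 55.6] 14.9 z95 18.7
[354. 100.] 2287 [557.3 -87.6] [61.1 61. ] 88.2 z95 23.9
[570. 180.] 2618 [ 788.1 -200.7] [ 67.1 153.8] 7.7 z95 26.9
[312. 225.] 3717 [ 507.9 -219.1] [69.9 70. ] 6.6 z95 23.3
[274. 339.] 834 [ 450.7 -367.4] [32.  51.8] 87.7 z95 17.1
```

View pics/w4.png

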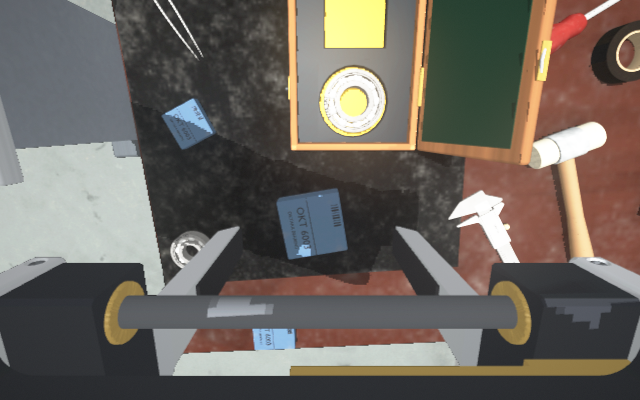

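The picture shows the large bearing seated in its recess at (353,100). The depth gives its top at 23.9 mm, against 24 expected, and the lid is untouched. Next is the medium bearing.

Call:
jog_arm --rows '[-3.8,-1.7,0,0,0,0,0,-3.8,-1.7,-1,0,0,0,0,-3.8,-1.7,-3,0,0,0,0,-3.9,-1.6,-3,0,0,0,0,0,0,-3,0,0,0,0,0,0,-2,0,0,0,0,0,0,-1,0,0,0,0.1,0,0,-1,0,0,0,0.2,0,0,0,0,0,0,0.3,0,0,0,0,0,0,0.3,0,0,0,0,0,0,0.3,0,0,0,0,0,0,0.3]'

```text
clock: 9.83
eef_pos: [378.4, -240.3, 48.8]
eef_rot: [3.14, 0.001, 1.521]
wrist_force: [-0.3, 0.5, -0.0]
finger_gap: 65.7
finger_force: 0.0
```

Call:
jog_arm --rows '[-0.8,-0.36,0,0,0,0,0.25,-0.8,-0.36,0,0,0,0,0.2,0,0,-1,0,0,0,0.2,0,0,-1,0,0,0,0.2,0,0,-0.7,0,0,0,0.2,0,0,-0.4,0,0,0,0.2,0,0,0,0,0,0,0.2,0,0,0,0,0,0,0.2,0,0,0,0,0,0,0.2]'

```text
clock: 10.58
eef_pos: [361.9, -247.3, 16.9]
eef_rot: [3.141, 0.0, 1.521]
wrist_force: [0.1, -0.3, 0.8]
finger_gap: 75.4
finger_force: 0.0
```

Call:
jog_arm --rows '[0,0,0,0,0,0,0.4,0,0,0,0,0,0,0.5,0,0,0,0,0,0,0.7,0,0,0,0,0,0,0.9,0,0,0,0,0,0,0.9,0,0,0,0,0,0,0.9,0,0,0,0,0,0,0.9,0,0,1,0,0,0,0.9,0,0,2,0,0,0,0.9,0,0,3,0,0,0,0.9,0,0,3,0,0,0,0.9,0,0,0,0,0,0,0.9,0,0,0,0,0,0,0.9]' --newtons 35

```text
clock: 11.67
eef_pos: [362.3, -247.7, 108.4]
eef_rot: [3.139, 0.002, 1.521]
wrist_force: [0.2, 0.0, -1.7]
finger_gap: 44.0
finger_force: 35.0
```

```bash
cat > held.py <<'E'
from h import *
def held():
    e=manip.read_state()['eef_pos']; im,d,m=grab('wrist'); w=cloud(d,m)
    p=w[(abs(w[...,2]-e[2]+11)<10)&(abs(w[...,0]-e[0])<20)&(abs(w[...,1]-e[1])<45)]
    print('eef',e.round(1),'min',p.min(0).round(1),'max',p.max(0).round(1),'ymid',(p[:,1].min()+p[:,1].max())/2-e[1],'ztop',np.percentile(p[:,2],95)-e[2])
    A=np.c_[p[:,:2],np.ones(len(p))]; k=p[:,2]>np.percentile(p[:,2],40); print('tilt',np.linalg.lstsq(A[k],p[k,2],rcond=None)[0][:2])
E
python3 -c "from held import *;held()"
```

```text
eef [ 362.3 -247.7  108.4] min [ 342.3 -270.8   89.8] max [ 382.3 -224.2  106.1] ymid 0.19546857955523933 ztop -3.573150697293812
tilt [0.00027856 0.00083549]
```

Call:
jog_arm --rows '[1.0,1.6,0,0,0,0,0.9,2.0,3.2,0,0,0,0,0.9,2.0,3.2,0,0,0,0,0.9,2.0,3.2,0,0,0,0,0.9,2.0,3.2,0,0,0,0,0.9,2.0,3.2,0,0,0,0,0.9,2.0,3.2,0,0,0,0,0.9,2.0,3.2,0,0,0,0,0.9,2.0,3.2,0,0,0,0,0.9,2.0,3.2,0,0,0,0,0.9,1.3,2.0,0,0,0,0,0.9,0,0,0,0,0,0,0.9,0,0,0,0,0,0,0.9,0,0,0,0,0,0,0.9]'

```text
clock: 12.88
eef_pos: [563.9, 76.2, 105.6]
eef_rot: [-3.139, 0.0, 1.521]
wrist_force: [0.1, -0.9, -0.9]
finger_gap: 44.2
finger_force: 35.0
```

Call:
jog_arm --rows '[0.1,0.05,-2,0,0,0,0.9,0,0,-2,0,0,0,0.9,0,0,-1,0,0,0,0.9,0,0,-1,0,0,0,0.9,0,0,-0.5,0,0,0,0.9,0,0,-0.5,0,0,0,0.9,0,0,-0.5,0,0,0,0.9,0,0,0,0,0,0,0.9,0,0,0,0,0,0,0.9,0,0,0,0,0,0,0.9]'

```text
clock: 13.72
eef_pos: [566.0, 77.3, 32.3]
eef_rot: [3.141, -0.0, 1.521]
wrist_force: [-0.2, -0.4, -1.3]
finger_gap: 44.2
finger_force: 35.0
```

Call:
jog_arm --rows '[-0.05,0,-0.3,0,0,0,0.9,0,0,-0.3,0,0,0,0.9,0,0,0,0,0,0,0.9,0,0,0,0,0,0,0.9]'

```text
clock: 14.05
eef_pos: [565.4, 77.2, 25.9]
eef_rot: [3.141, -0.0, 1.521]
wrist_force: [1.2, -0.1, -0.4]
finger_gap: 44.3
finger_force: 35.0
```

Call:
jog_arm --rows '[0,0,0,0,0,0,0.4,0,0,0,0,0,0,0.35,0,0,0,0,0,0,0.35,0,0,0,0,0,0,0.35,0,0,1,0,0,0,0.35,0,0,2,0,0,0,0.35,0,0,4,0,0,0,0.2,0,0,4,0,0,0,0,-1,0,4,0,0,0,0,-3.5,1,1,0,0,0,0,-4,1,0,0,0,0,0,-4,1,0,0,0,0,0,-4,0,0,0,0,0,0,0,0,0,0,0,0,0,0,0,0,0,0,0,0]'

```text
clock: 15.3
eef_pos: [399.4, 107.4, 187.1]
eef_rot: [3.139, -0.001, 1.522]
wrist_force: [1.0, 0.0, 0.4]
finger_gap: 94.5
finger_force: 0.0
```

```bash
python3 - <<'E'
from lid import *
from obj import *
obj(5,tag='w5'); lid()
E
```

```text
[399.4 107.4 187.1] [ 3.139e+00 -1.000e-03  1.522e+00]
[634.  55.] 269 [741.8 233.5] [14.9 32.3] 15.9 z95 8.9
[296.  82.] 685 [382.9 224.2] [34.4 34.3] 86.4 z95 10.9
[469. 173.] 21026 [564.   85.9] [242.3 135.7] 87.0 z95 25.7
[ 42. 230.] 3740 [73.9 72.6] [ 44.7 132. ] 48.3 z95 24.8
[404. 285.] 295 [503.7 -14.8] [19.7 40.8] 4.1 z95 26.0
[310. 343.] 859 [ 380.9 -100.3] [40.1 41.3] 24.4 z95 13.0
[421. 348.] 2049 [ 531.6 -102.9] [57.2 81.9] 89.2 z95 25.2
side 1893 [5.27417648e-02 2.13261365e-01 6.19125117e+02] lid angle 1.7809100771651931
```

View pics/w5.png

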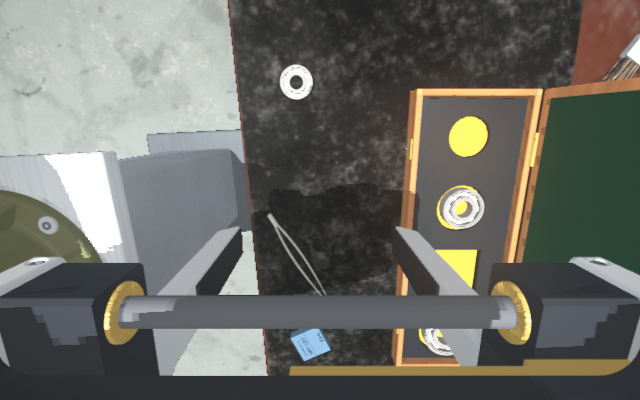

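The picture shows the small bearing at (296,82), the empty small recess at (468,136) and the medium bearing in its recess at (462,208). The medium looks shifted to the right, so I'll check its seating.

```bash
cat > seat.py <<'E'
from h import *
def seat(x,y,R):
    im,d,m=grab('wrist'); w=cloud(d,m)
    p=w[(np.hypot(w[...,0]-x,w[...,1]-y)<R+8)&(w[...,2]>18.5)&(w[...,2]<40)]
    r=cv2.minEnclosingCircle(p[:,:2].astype(np.float32)); 
    k=p[:,2]>np.percentile(p[:,2],50); c=np.linalg.lstsq(np.c_[p[k,:2]-[x,y],np.ones(k.sum())],p[k,2],rcond=None)[0]
    print(len(p),'circle',np.round(r[0],1),round(r[1],1),'plane',c.round(3),'zpct',np.percentile(p[:,2],[5,50,95,99]).round(1))
E
python3 -c "
from seat import *
from rec import *
seat(565.4,77,23.5); rec()"
```

```text
860 circle [565.8  77.2] 24.1 plane [ 0.   -0.   22.04] zpct [18.9 21.3 22.8 23.3]
[466. 136.] 1261 [569.1 158.6] [44.6 45.1] 17.8 10.324903862564248
[460. 261.] 775 [577.2  10.2] [34.5 68. ] 42.8 6.070480343035328
```

Medium is level with its top at about 23 mm, so it is seated. Now the small bearing.

Call:
jog_arm --rows '[-0.4,3.5,0,0,0,0,0.2,-0.4,3.5,-1,0,0,0,0.3,-0.4,3,-2,0,0,0,0.4,-0.5,1.6,-3,0,0,0,0.4,0,0,-4,0,0,0,0.4,0,0,-3,0,0,0,0.4,0,0,-2,0,0,0,0.4,0,0,-1,0,0,0,0.4,0,0,0,0,0,0,0.4,0,0,0,0,0,0,0.4,0,0,0,0,0,0,0.4]'

```text
clock: 16.42
eef_pos: [384.3, 223.5, 27.0]
eef_rot: [3.14, -0.001, 1.52]
wrist_force: [-0.0, -0.1, -0.2]
finger_gap: 56.3
finger_force: 0.0
```

Call:
jog_arm --rows '[-0.15,0,-0.6,0,0,0,0.4,0,0,-0.6,0,0,0,0.4,0,0,0,0,0,0,0.4,0,0,0,0,0,0,0.4]'

```text
clock: 16.75
eef_pos: [381.7, 223.2, 13.8]
eef_rot: [-3.141, 0.0, 1.521]
wrist_force: [-0.0, 0.2, 0.2]
finger_gap: 56.5
finger_force: 0.0
```

Call:
jog_arm --rows '[0,0,0,0,0,0,0.6,0,0,0,0,0,0,0.7,0,0,0,0,0,0,0.9,0,0,0,0,0,0,1,0,0,0,0,0,0,1,0,0,0,0,0,0,1,0,0,0,0,0,0,1,0,0,1,0,0,0,1,0,0,2,0,0,0,1,0,0,3,0,0,0,1,0,0,3,0,0,0,1,0,0,0,0,0,0,1,0,0,0,0,0,0,1]' --newtons 25

```text
clock: 17.83
eef_pos: [382.3, 223.5, 105.4]
eef_rot: [3.139, -0.002, 1.521]
wrist_force: [-0.2, -0.6, -1.2]
finger_gap: 33.0
finger_force: 25.0
```

```bash
python3 -c "from held import *;held()"
```

```text
eef [382.3 223.5 105.4] min [362.6 207.3  89.4] max [402.2 242.2 104.4] ymid 1.2810554444647266 ztop -3.50550195716157
tilt [0.00231571 0.00851265]
```

Call:
jog_arm --rows '[1.4,-0.5,0,0,0,0,1,3,-1,0,0,0,0,1,3.2,-1.1,0,0,0,0,1,3.2,-1.1,0,0,0,0,1,3.2,-1.1,0,0,0,0,1,3.1,-1.1,0,0,0,0,1,1.6,-0.7,0,0,0,0,1,0,0,-2,0,0,0,1,0,0,-2,0,0,0,1,0,0,-1,0,0,0,1,0,0,-0.5,0,0,0,1,0,0,0,0,0,0,1,0,0,0,0,0,0,1,0,0,0,0,0,0,1]'

```text
clock: 19.05
eef_pos: [569.1, 157.4, 49.8]
eef_rot: [3.14, -0.0, 1.521]
wrist_force: [-0.7, 0.4, -0.8]
finger_gap: 32.4
finger_force: 25.0
```

Call:
jog_arm --rows '[0,0,-0.8,0,0,0,1,0,0,-0.6,0,0,0,1,0,0,-0.5,0,0,0,1,0,0,-0.4,0,0,0,1,0,0,0,0,0,0,1,0,0,0,0,0,0,1]'

```text
clock: 19.55
eef_pos: [568.7, 157.2, 25.6]
eef_rot: [-3.141, 0.0, 1.521]
wrist_force: [-0.5, 0.0, 0.2]
finger_gap: 32.8
finger_force: 25.0
```

Call:
jog_arm --rows '[0,0,0,0,0,0,0.55,0,0,0,0,0,0,0.45,0,0,0,0,0,0,0.45,0,0,0,0,0,0,0.45,0,0,1,0,0,0,0.45,0,0,2,0,0,0,0.45,0,0,4,0,0,0,0.3,0,0,4,0,0,0,0,0,-1,4,0,0,0,0,-1,-4,1,0,0,0,0,-1,-4,0,0,0,0,0,-1,-3,0,0,0,0,0,0,0,0,0,0,0,0]'

```text
clock: 20.63
eef_pos: [537.8, 33.8, 187.0]
eef_rot: [3.14, 0.001, 1.517]
wrist_force: [-0.6, -0.1, -0.3]
finger_gap: 92.9
finger_force: 0.0
```

```bash
python3 - <<'E'
from seat import *
from rec import *
seat(569.1,158.6,17.5);seat(565.8,77,23.5); rec()
im,d,m=grab('wrist');cv2.imwrite('pics/w6.png',im)
E
```

```text
580 circle [569.2 158.3] 17.5 plane [-7.0000e-03  3.0000e-03  2.1334e+01] zpct [19.  20.6 22.  22.5]
894 circle [565.7  77.5] 23.6 plane [-3.0000e-03  1.0000e-03  2.2211e+01] zpct [18.9 21.5 23.  23.5]
[339. 153.] 226 [566.1  76.9] [17.1 18.2] 87.9 8.32909130412201
[337. 222.] 2428 [561.4  -5.2] [62.2 60.9] 87.1 6.153143276692852
[337. 287.] 243 [557.9 -92.2] [25.8 20.5] 0.6 6.990148328912389
```

View pics/w6.png

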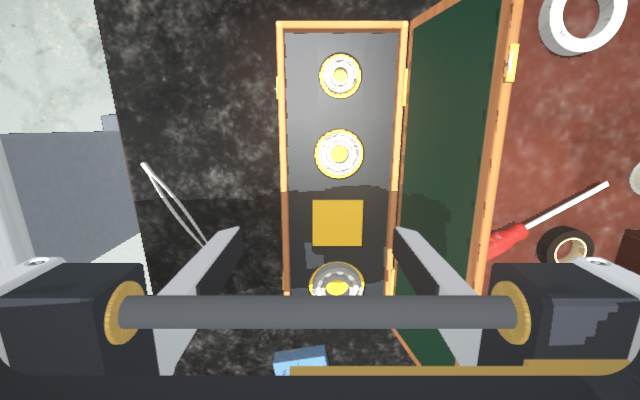

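The picture shows small (340,75) and medium (339,153) seated, with tops at 22.0 and 23.0 mm as expected, and large at (337,285). The square recess (337,222) is empty. The carton is next.

Call:
jog_arm --rows '[-0.4,-2,0,0,0,0,0,-0.9,-4,0,0,0,0,0,-0.9,-4,0,0,0,0,0,-0.9,-4,0,0,0,0,0,-0.9,-4,0,0,0,0,0,-0.9,-4,0,0,0,0.01,0,-0.9,-4,0,0,0,0.01,0,-0.9,-4,0,0,0,0.01,0,-0.9,-4,0,0,0,0,0,-0.9,-4,-1,0,0,0,0,0,-1,-3,0,0,0,0,0,0,-4,0,0,0,0.2,0,0,-3,0,0,0,0.2,0,0,-2,0,0,0,0.2,0,0,0,0,0,0,0.2,0,0,0,0,0,0,0.2,0,0,0,0,0,0,0.2]'

```text
clock: 22.25
eef_pos: [455.2, -351.6, 57.4]
eef_rot: [3.14, 0.001, 1.552]
wrist_force: [0.9, -0.3, 0.3]
finger_gap: 75.3
finger_force: 0.0
```

Call:
jog_arm --rows '[-0.4,-0.5,-1,0,0,0,0.2,0,0,-1,0,0,0,0.2,0,0,-1,0,0,0,0.2,0,0,-0.8,0,0,0,0.2,0,0,0,0,0,0,0.2,0,0,0,0,0,0,0.2]'

```text
clock: 22.75
eef_pos: [449.9, -356.4, 17.2]
eef_rot: [-3.141, -0.001, 1.551]
wrist_force: [-0.5, -0.3, 1.2]
finger_gap: 75.3
finger_force: 0.0
```

Call:
jog_arm --rows '[0,0,0.1,0,0,0,0.35,0,0,0,0,0,0,0.45,0,0,0,0,0,0,0.6,0,0,0,0,0,0,0.9,0,0,0,0,0,0,0.9,0,0,0,0,0,0,0.9,0,0,0,0,0,0,0.9,0,0,1,0,0,0,0.9,0,0,2,0,0,0,0.9,0,0,3,0,0,0,0.9,0,0,3,0,0,0,0.9,0,0,0,0,0,0,0.9,0,0,0,0,0,0,0.9]' --newtons 18

```text
clock: 23.83
eef_pos: [450.5, -357.0, 110.5]
eef_rot: [3.139, 0.002, 1.551]
wrist_force: [0.2, -0.6, -1.6]
finger_gap: 51.8
finger_force: 18.0
```

```bash
python3 -c "from held import *;held()"
```

```text
eef [ 450.5 -357.   110.5] min [ 430.5 -383.7   92.1] max [ 470.5 -330.6  109.5] ymid -0.20798476118272902 ztop -2.0132336470364294
tilt [-0.00165072  0.00185688]
```

Call:
jog_arm --rows '[0.6,2,0,0,0,0,0.9,1.2,3.8,0,0,0,0,0.9,1.2,3.8,0,0,0,0,0.9,1.2,3.8,0,0,0,0,0.9,1.2,3.8,0,0,0,-0.01,0.9,1.2,3.8,0,0,0,-0.01,0.9,1.2,3.8,0,0,0,-0.01,0.9,1.2,3.8,0,0,0,0,0.9,1.2,3.8,0,0,0,0,0.9,0.9,2.8,0,0,0,0,0.9,0,0,-2,0,0,0,0.9,0,0,-2,0,0,0,0.9,0,0,-1,0,0,0,0.9,0,0,-0.5,0,0,0,0.9,0,0,0,0,0,0,0.9,0,0,0,0,0,0,0.9,0,0,0,0,0,0,0.9]'

```text
clock: 25.3
eef_pos: [561.4, -4.9, 54.6]
eef_rot: [3.14, -0.0, 1.52]
wrist_force: [-0.1, 0.0, 0.4]
finger_gap: 51.7
finger_force: 18.0
```

Call:
jog_arm --rows '[0,0,-1,0,0,0,0.9,0,0,-0.8,0,0,0,0.9,0,0,-0.6,0,0,0,0.9,0,0,-0.4,0,0,0,0.9,0,0,0,0,0,0,0.9,0,0,0,0,0,0,0.9]'

```text
clock: 25.8
eef_pos: [560.9, -4.6, 25.4]
eef_rot: [-3.141, -0.0, 1.521]
wrist_force: [0.6, -0.4, -0.7]
finger_gap: 52.0
finger_force: 18.0
```

Call:
jog_arm --rows '[0,0,0,0,0,0,0.35,0,0,0,0,0,0,0.3,0,0,0,0,0,0,0.3,0,0,0,0,0,0,0.3,0,0,1,0,0,0,0.3,0,0,2,0,0,0,0.3,0,0,4,0,0,0,0.3,0,0,4,0,0,0,0.3,0,-1,4,0,0,0,0.5,0,-4,1,0,0,0,0.8,0,-4,0,0,0,0,1,0,-3,0,0,0,0,1,0,0,0,0,0,0,1]'

```text
clock: 26.88
eef_pos: [560.7, -129.1, 186.9]
eef_rot: [3.14, 0.001, 1.517]
wrist_force: [-0.7, -0.3, -0.7]
finger_gap: 36.5
finger_force: 0.0
```

```bash
python3 - <<'E'
from seat import *
from lid import *
seat(561.4,-5,30);seat(565.8,77,23.5);seat(569,158.5,17.5); lid()
im,d,m=grab('wrist');cv2.imwrite('pics/w7.png',im)
# outer side of lid / obstacles behind it
w=cloud(d,m); p=w[(w[...,2]>10)&(w[...,0]>665)&(w[...,0]<800)&(w[...,1]>-150)&(w[...,1]<150)]
im,d,m=grab('scene');w=cloud(d,m);q=w[(w[...,2]>8)&(w[...,2]<400)&(w[...,0]>665)&(w[...,0]<800)&(w[...,1]>-150)&(w[...,1]<200)]
for p in(p,q):
    for y in range(-150,200,25):
        s=p[(p[:,1]>=y)&(p[:,1]<y+25)]
        if len(s): print(y,len(s),'x',s[:,0].min().round(),s[:,0].max().round(),'zmax',s[:,2].max().round())
E
```

```text
2791 circle [561.2  -5. ] 35.8 plane [0.0000e+00 2.0000e-03 2.4033e+01] zpct [22.1 23.4 24.7 25.2]
237 circle [564.9  63.2] 18.6 plane [7.0000e-03 5.0000e-03 2.2244e+01] zpct [18.8 21.4 23.  23.5]Traceback (most recent call last):
  File "<stdin>", line 3, in <module>
  File "seat.py", line 6, in seat
    k=p[:,2]>np.percentile(p[:,2],50); c=np.linalg.lstsq(np.c_[p[k,:2]-[x,y],np.ones(k.sum())],p[k,2],rcond=None)[0]
             ~~~~~~~~~~~~~^^^^^^^^^^^
    return _quantile_unchecked(
        a, q, axis, out, overwrite_input, method, keepdims, weights)
    return _ureduce(a,
                    func=_quantile_ureduce_func,
    ...<5 lines>...
                    overwrite_input=overwrite_input,
                    method=method)
    r = func(a, **kwargs)
    result = _quantile(arr,
                       quantiles=q,
    ...<2 lines>...
                       out=out,
                       weights=wgt)
    slices_having_nans = np.isnan(arr[-1, ...])
                                  ~~~^^^^^^^^^
IndexError: index -1 is out of bounds for axis 0 with size 0
```

```bash
python3 - <<'E'
from lid import *
lid()
ps=[]
for n in('wrist','scene'):
    im,d,m=grab(n)
    if n=='wrist': cv2.imwrite('pics/w7.png',im)
    w=cloud(d,m);p=w[(w[...,2]>8)&(w[...,2]<160)&(w[...,0]>668)&(w[...,0]<800)&(w[...,1]>-150)&(w[...,1]<200)]
    for y in range(-150,200,50):
        s=p[(p[:,1]>=y)&(p[:,1]<y+50)]
        if len(s): print(n,y,len(s),'x',s[:,0].min().round(),s[:,0].max().round(),'zmax',s[:,2].max().round())
E
```

```text
side 1882 [5.11444379e-02 2.14177366e-01 6.19142466e+02] lid angle 1.7817860661116998
wrist -150 1122 x 746.0 800.0 zmax 32.0
wrist -100 407 x 716.0 759.0 zmax 27.0
wrist -50 1323 x 717.0 800.0 zmax 27.0
scene -150 100 x 747.0 800.0 zmax 33.0
scene -50 32 x 768.0 799.0 zmax 22.0
scene 100 2 x 668.0 669.0 zmax 153.0
scene 150 7 x 668.0 671.0 zmax 152.0
```

View pics/w7.png

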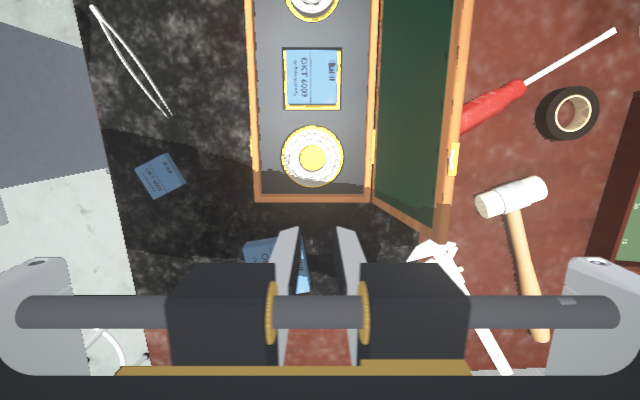

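The picture shows the carton (312,78), level with its top at about 25 mm, and the large bearing (312,157) in their recesses. All four parts are home. Now I'll go over behind the lid with closed fingers.

Call:
jog_arm --rows '[0,1,2,0,0,0,1,2,3,1,0,0,0,1,2.5,3,0,0,0,0,1,2.5,3,0,0,0,0,1,2.5,3,0,0,0,0,1,2.5,3,0,0,0,0,1,1.5,0,0,0,0,0,1,0,0,0,0,0,0,1,0,0,0,0,0,0,1]' --newtons 20

```text
clock: 27.93
eef_pos: [695.9, 36.5, 215.0]
eef_rot: [-3.14, 0.0, 1.522]
wrist_force: [-0.2, -0.0, 0.6]
finger_gap: 0.2
finger_force: 0.0
```

Now down to z ≈ 140 behind the lid, then push it over to about 1.2 rad.

Call:
jog_arm --rows '[0,0,-3,0,0,0,1,0,0,-3,0,0,0,1,0,0,-1.5,0,0,0,1,0,0,0,0,0,0,1,-1,0,0,0,0,0,1,-1,0,0,0,0,0,1,-1,0,0.1,0,0,0,1,-1,0,0.1,0,0,0,1,-1,0,0.1,0,0,0,1,-1,0,0,0,0,0,1,-1,0,-0.1,0,0,0,1,-1,0,-0.1,0,0,0,1,0,0,0,0,0,0,1,0,0,0,0,0,0,1]'

```text
clock: 29.1
eef_pos: [616.2, 35.2, 143.6]
eef_rot: [3.14, -0.0, 1.52]
wrist_force: [0.4, 0.1, -0.2]
finger_gap: 0.6
finger_force: 0.0
```

Call:
jog_arm --rows '[-1,0,-0.3,0,0,0,1,-1,0,-0.45,0,0,0,1,-0.9,0,-0.5,0,0,0,1,-0.9,0,-0.6,0,0,0,1,-0.9,0,-0.65,0,0,0,1,-0.8,0,-0.7,0,0,0,1,0,0,0,0,0,0,1]'

```text
clock: 29.68
eef_pos: [560.3, 35.3, 109.5]
eef_rot: [-3.141, 0.0, 1.521]
wrist_force: [0.2, 0.8, -0.1]
finger_gap: 0.7
finger_force: 0.0
```

```bash
python3 - <<'E'
from h import *
im,d,m=grab('side');cv2.imwrite('pics/s2.png',im[100:320,140:460])
E
```

```text
(no output)
```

View pics/s2.png

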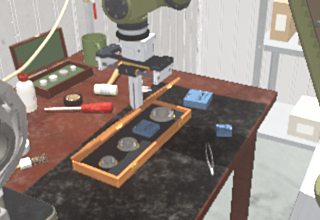

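The lid is edge-on to this camera (orange strip at (140,105)–(182,80)), which means it is at about 0.7–0.8 rad and following the fingers. I'll carry it on down.

Call:
jog_arm --rows '[-0.7,0,-0.8,0,0,0,1,-0.65,0,-0.85,0,0,0,1,-0.55,0,-0.9,0,0,0,1,-0.45,0,-1,0,0,0,1,-0.35,0,-1,0,0,0,1,-0.2,0,-0.7,0,0,0,1,-0.1,0,-0.5,0,0,0,1,0,0,-0.3,0,0,0,1,0,0,0,0,0,0,1]'

```text
clock: 30.48
eef_pos: [530.9, 35.4, 48.6]
eef_rot: [-3.14, 0.0, 1.521]
wrist_force: [0.1, -0.5, 0.5]
finger_gap: 0.7
finger_force: 0.0
```

Call:
jog_arm --rows '[0,0,-0.3,0,0,0,1,0,0,-0.2,0,0,0,1,0,0,-0.1,0,0,0,1,0,0,-0.1,0,0,0,1,0,0,0,0,0,0,1,0,0,0,0,0,0,1]'

```text
clock: 30.98
eef_pos: [531.2, 35.4, 43.3]
eef_rot: [3.141, 0.0, 1.521]
wrist_force: [-6.1, -0.8, 13.1]
finger_gap: 0.7
finger_force: 6.3
```

Call:
jog_arm --rows '[0,0,-0.1,0,0,0,1,0,0,0,0,0,0,1,0,0,0,0,0,0,1,0,0,1,0,0,0,1,0,0,2,0,0,0,1,0,0,4,0,0,0,1,0,0,4,0,0,0,1,0,-2,3,0,0,0,1,0,-2,2,0,0,0,1,0,0,0,0,0,0,1,0,0,0,0,0,0,1]'

```text
clock: 31.9
eef_pos: [531.3, -5.0, 202.0]
eef_rot: [3.14, -0.0, 1.519]
wrist_force: [0.1, 0.2, 0.1]
finger_gap: 0.8
finger_force: 0.0
```

```bash
python3 - <<'E'
from h import *
im,d,m=grab('wrist');w=cloud(d,m)
p=w[(w[...,0]>510)&(w[...,0]<620)&(w[...,1]>-20)&(w[...,1]<160)&(w[...,2]<60)]
c=np.linalg.lstsq(np.c_[p[:,:2]-[563,34],np.ones(len(p))],p[:,2],rcond=None)[0];print('lid plane',c.round(4),len(p),np.percentile(p[:,2],[1,50,99]))
im,d,m=grab('scene');cv2.imwrite('pics/s3.png',im);print(manip.read_state()['eef_pos'])
E
```

```text
lid plane [2.00000e-04 1.50000e-03 3.40036e+01] 17947 [32.32336303 34.06529266 35.86670729]
[530.60282145  -4.10138232 200.07837985]
```

View pics/s3.png

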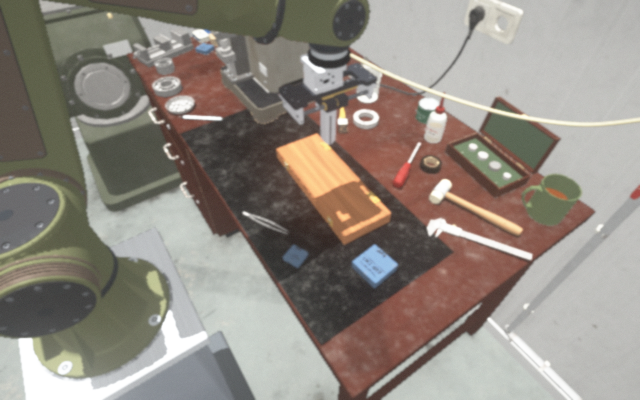

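The picture shows the case shut at (335,185), with the lid level and its top at about 34–35 mm. The arm is clear and nothing else has been disturbed. Handing in.

```bash
python3 -c "
from cell import manip
print(manip.sign_off())"
```

```text
the job is handed in; nothing more can be done
None
```

The three bearings and the 52 mm carton are seated in their matching recesses, the lid is closed flat on the rim, and the job was handed in at about 32 s on the robot clock.

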